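# Shut the cleaner tub and hold a tablet up in the tongs

## Robot

A 7-joint arm with a two-finger parallel gripper is mounted at the origin on the work surface. World frame = base frame: x ahead of the robot, y to its left, z up, the work surface at z = 0. Lengths are in m, angles in degrees, forces in N, time in s.
With the tool pointing down it reaches from about 0.4 to 0.9 m from the base axis. Payload 5.5 kg.
Tool frame: the origin (TCP) lies at the very end of the fingers, on their centre line; the grasp point (between the pads) lies 19 mm behind it; z points along the fingers, y is the line along which they close (so a half turn about z gives the same grasp; the last joint's range is limited). The gripper opens to 85 mm and grips with 20 to 120 N. Pads are 22 mm wide; open, the fingers measure 114 mm over their backs; the gripper's body (76 mm by 85 mm) begins 54 mm behind the grasp point. The pads swing forward as they close: fully open they stand 13 mm farther back than shut.
Start: joints at [91.341, 28.699, -24.465, 88.831, 12.651, 65.22, -12.049], TCP at [0.154, -0.631, 0.231] pointing down, gripper open.
Joint ranges: [-164.97, 164.97], [-17.58, 116.51], [-87.97, 89.64], [11.32, 138.91], [-80.73, 260.73], [10.89, 115.49], [-147.41, 147.41]. Speed limits (degrees/s): [147.25, 147.25, 180, 180, 180, 180, 180].

## Interface

Orientations are given as [roll, pitch, yaw] about the fixed x, y, z axes, in that order (R = Rz(yaw) Ry(pitch) Rx(roll)).
In Python, from rig import observe, capture, sign_off gives the robot as it stands.
- The arm moves only by the tool carry_out, never from a script. Its argument "series" is a list of rows, each an object with "travel": the shift along the tool's x, y, z in cm, a list of three; "dr": the turn, a rotation vector about the tool's x, y, z in degrees, a list of three; "grip": the closure, from 0 (fully open) to 1 (shut). In form: [{"travel": [x, y, z], "dr": [ax, ay, az], "grip": grip}, ...]. A call has 1 to 10 rows; each row shifts and turns the commanded pose from where the row before left it, along the tool's axes as they then stand; what a row does not reach is not made up. A row lasts 1/12 s, in which the tool goes at most 41.7 mm and 7.16 degrees, less where a joint would pass 70% of its speed; a pose out of reach is approached as far as the arm can. A call is refused whole if a number of a shift passes 4.17 or a number of a turn 7.16, either way. A call with a gripper value outside its range is refused whole. The fingers move at their own pace and stop on an object; "grip_force" is the grip in N (left out, the last holds). Time passes only in rows, so rows that do not move let the fingers close. It gives the time, the measured TCP pose, the force, the opening and the grip force at its end, in the units of the state.
- observe(): the state, without advancing time (a new reading comes with each control period).
- capture(name): name is "side" or "top"; returns a dict with "color" (400x640x3 uint8, blue, green, red), "range_z" (400x640 float32, m along the optical axis (not along the pixel's ray), 0 where there is no reading), "camera_matrix" (3x3 intrinsics, pixels), "k1" (the pictures are not rectified: a ray, as slopes to the right and down, at radius r is drawn at 1 + k1 r^2 times it, then the intrinsics apply), "rvec" (rotation vector, rad) and "tvec" (3), from world to camera coordinates, as OpenCV has them. Camera axes: x right, y down, z forward; pixel columns grow to the right and rows downward; lengths in m; the calibration is good to about 2 mm. A picture is of the moment at which its call begins.
- sign_off(): hands the job in; it is judged then, once.
The state is a dict: "t": time; "joints": joint angles; "joint_vel": joint speeds; "effort": joint torques, N m; "tcp_pos": TCP position; "tcp_rot": TCP orientation; "contact_force": force on the tool from outside, world axes, zero at the start; "wrist_torque": the same for the moment, N m; "finger_gap": opening from 0.0 (shut) to 1.0 (fully open); "gripper_force": force on a finger pad.
Only numpy, scipy, OpenCV 4.12 (cv2) and the standard library are available. Lean on these libraries where they do the work, as an engineer would, in place of code of your own. Each camera call takes 0.05 s, during which the arm holds its last target. There are 200 camera calls.

## Task

The tub of washing-machine cleaning tablets was left with its blue lid not pushed home: first press the lid straight down until it is fully seated. Then take the orange-tipped tongs from their rest, close them on the tablet lying on the green dish and lift it at least 10 cm above the worktop, without ever touching the caustic tablet itself with the robot and without disturbing the other things around. Finish while still holding the tablet up in the squeezed tongs: do not put anything down or let go.

Things in the scene. Friction and masses are not known exactly. Their poses are not given: they have to be found in the camera images.
- lid (a joint): push-on blue lid of the tub: 0 = standing 10 mm proud, 0.010 m = fully home; starts between 0 and 0.004. It slides straight down (world -z), takes about 6 N of push and stays where it is left
- lid_top (a point): centre of the lid's flat top face (disc 104 mm across); 130 mm above the worktop when the joint reads 0, 120 mm when home
- tub: white round tub with a blue band, 100 mm across, fixed to the worktop, upright; origin at the centre of its underside. A red ring under the lid shows while the lid is not home
- rest: blue ceramic tongs rest, fixed; origin at the centre of its underside. Two cross bars (12 mm along x, 84 mm along y, 22 mm high) centred 55 mm before and behind the origin, and a spine 24 mm wide, 6 mm high between them. The tongs lie on the bars along x, grip point over the origin; the fingers come down outside the arms, between the bars
- tongs: loose sprung tongs, about 0.09 kg, 204 mm long, 18 mm high, lying level on the rest, underside 20 mm above the worktop, arms opening sideways (hinge vertical), balance point about 85 mm from the origin. Origin: underside of the orange hinge head; x points along the tongs to the tips, z up. The springs push back with 5 N on each finger when open, 9 N when on the tablet and reopen them
- tongs_grip (a point): middle of the tongs between the orange finger pads (44 mm long, 18 mm high), 95 mm from the origin along x, 9 mm above the underside. Outside width here: 56 mm open, 41 mm with the tips on the tablet (pads then parallel). Held at a 50 mm opening the tongs are carried safely, tips still 50 mm apart; squeezing more shuts them. About half of the extra grip reaches the tips
- tongs_tip (a point): middle between the two orange tip paddles, 178 mm from the tongs' origin along x (83 mm beyond the grip point), at half height. The paddles are 28 mm long, 16 mm high, 3 mm thick, with 62 mm between them when the tongs are open and 34 mm when on the tablet
- tongs_left: left (+y) arm of the tongs; origin on its hinge, 8 mm left of the tongs' origin; yaw relative to the tongs goes from 0 (open) to -0.15 (shut); about -0.08 on the tablet
- tongs_right: right (-y) arm, mirror image; yaw relative to the tongs from 0 (open) to +0.15
- dish: green glass dish, fixed, a flat-topped disc 96 mm across and 18 mm high with no rim; origin at the centre of its underside
- tablet: white round tablet with a blue band, 34 mm across, 22 mm high, about 28 g, loose, lying flat on the dish (underside 18 mm above the worktop); origin at the centre of its underside, z up
- tablet_center (a point): middle of the tablet, 11 mm above its underside
- bottle_green: bystander: green bottle, 68 mm across, 180 mm high; origin under its centre
- bottle_amber: bystander: amber bottle, 56 mm across, 150 mm high; origin under its centre
- scoop_cup: bystander: clear measuring cup, 64 mm across, 60 mm high; origin under its centre
- jar: bystander: glass jar with yellow cap, 72 mm across, 90 mm high; origin under its centre
- carton: bystander: cardboard box 70 x 120 x 160 mm; origin under its centre
- scrub_brush: bystander: brush lying on the worktop; origin on its underside

How it is judged (in metres and radians):
On the way, in this order (a step that is already met when the one before it is completed fails the run):
1. the lid is pressed home, the tongs still lying on their rest (value of joint lid above 0.0085 m and height (world z) of tongs_grip below 0.045 m), for 0.1 s.
2. the gripped tongs have both tips closed on the tablet (contact force between each of tongs_left, tongs_right and tablet above 0.4 N and contact force between the fingers and tongs above 1 N), for 0.1 s.
At the end, for the whole second after the job is handed in: The lid is home (within 1.5 mm), the tablet's middle is more than 0.10 m above the worktop, at rest (under 0.05 m/s), pinched by both arms of the tongs (over 0.4 N each), the fingers hold the tongs (over 1 N), and neither tub, dish nor rest carries the tablet or tongs (all of step 2 and value of joint lid above 0.0085 m and height (world z) of tablet_center above 0.1 m and contact force between each of tablet, tongs and tub below 0.05 N and contact force between tablet and dish below 0.05 N and contact force between tongs and rest below 0.05 N and linear speed of tablet below 0.05 m/s); the arm keeps its last pose, push and grip.
It fails at once if the robot touches the tablet itself (contact force between any of the fingers, the arm and tablet above 0.2 N).
It fails at once if a bystander is moved more than 30 mm (distance of any of bottle_green, bottle_amber, scoop_cup, jar, carton, scrub_brush from where it was at the start of the episode above 0.03 m).
It also fails if it takes over 58 s, if anything falls off the work surface, if the arm or the gripper's body presses on something with over 40 N, if the wrist force passes 120 N, or if a joint passes its speed limit or range.

## Working session

There is one attempt and no reset: what is moved stays moved. The work goes in short steps, Python scripts to look and compute and a tool call to move; the robot and the scene stay as the last step left them, time stands still between calls to the robot, and variables do not carry over. Pictures are saved under pics/ and viewed, at most 10 in all, crops included, and the job is handed in when it is done.

Besides the shell and the picture viewer there is one more tool, called as name([rows], argument=value, ...), one row to a line, values as JSON. carry_out: Moves the arm, as the interface text tells. Its arguments: {"type":"object","properties":{"series":{"type":"array"},"grip_force":{"type":"number"}},"required":["series"]}

```bash
mkdir -p pics; cat > h.py <<'E'
import numpy as np, cv2
from rig import observe, capture, sign_off
def snap(n,f):
    c=capture(n); np.savez('pics/'+f+'.npz',**c); cv2.imwrite('pics/'+f+'.png',c['color']); return c
def load(f): return dict(np.load('pics/'+f+'.npz'))
def ray(c,u,v):
    K=c['camera_matrix']; d=np.array([float(c['k1']),0,0,0,0])
    p=cv2.undistortPoints(np.array([[[u,v]]],float),K,d)[0,0]
    R=cv2.Rodrigues(c['rvec'])[0]; t=np.ravel(c['tvec'])
    return -R.T@t, R.T@np.array([p[0],p[1],1.])
def at_z(c,u,v,z):
    o,d=ray(c,u,v); return o+d*(z-o[2])/d[2]
def dep(c,u,v):
    o,d=ray(c,u,v); return o+d*np.median(c['range_z'][int(v)-1:int(v)+2,int(u)-1:int(u)+2])
def tri(c1,p1,c2,p2):
    o1,d1=ray(c1,*p1); o2,d2=ray(c2,*p2)
    s=np.linalg.lstsq(np.c_[d1,-d2],o2-o1,rcond=None)[0]
    return (o1+d1*s[0]+o2+d2*s[1])/2, np.linalg.norm(o1+d1*s[0]-o2-d2*s[1])
E
python3 - <<'E'
from h import *
np.set_printoptions(precision=4,suppress=True)
print(observe())
for n in('side','top'):
    c=snap(n,n+'0'); R=cv2.Rodrigues(c['rvec'])[0]; print(n,-R.T@np.ravel(c['tvec']),R[2],c['k1'],c['camera_matrix'][0])
E
```

```text
{'t': 0.0, 'joints': array([ 91.3409,  28.7559, -24.4523,  88.8929,  12.6524,  65.2184,
       -12.0499]), 'joint_vel': array([ 0.0826,  0.0306,  0.0413,  0.0591,  0.0819, -0.0034, -0.0137]), 'effort': array([  0.0003, -56.9516,  -5.8158, -28.0943,   0.0109,   0.0118,
        -0.    ]), 'tcp_pos': array([ 0.1542, -0.6307,  0.2302]), 'tcp_rot': array([-179.8866,   -0.0027,   13.742 ]), 'contact_force': array([-0.6021, -0.8457, -0.3925]), 'wrist_torque': array([-0.0201, -0.1033,  0.0529]), 'gripper_force': 0.0, 'finger_gap': 1.0027419684021543}
side [-0.0546  0.778   1.1299] [ 0.4107 -0.5617 -0.7182] -0.0626352254859889 [383.7589   0.     315.4739]
top [ 0.3638 -0.004   1.1533] [ 0.1771  0.0023 -0.9842] 0.004453238392502139 [372.4572   0.     321.3432]
```

View pics/side0.png

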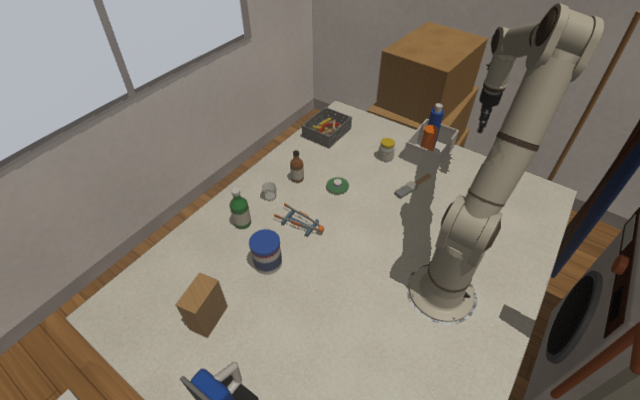

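View pics/top0.png

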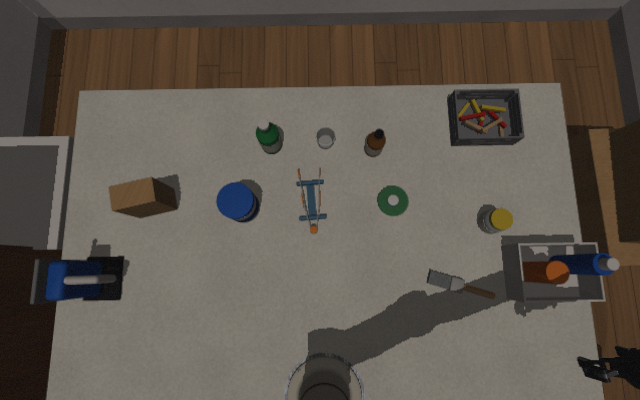

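Top view: lid at about (237,201), tongs hinge (313,230) with the tips up at y≈170, tablet (393,200). In the side view the lid is at (265,242), hinge (320,230), tablet (338,183). I'll take enlarged crops next.

```bash
python3 - <<'E'
from h import *
a=load('top0')['color'][155:245,215:415]; b=load('side0')['color'][170:280,230:360]
A=cv2.resize(a,None,fx=4,fy=4,interpolation=cv2.INTER_CUBIC)
cv2.imwrite('pics/topc.png',A)
cv2.imwrite('pics/sidec.png',cv2.resize(b,None,fx=5,fy=5,interpolation=cv2.INTER_CUBIC))
E
```

```text
(no output)
```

View pics/topc.png

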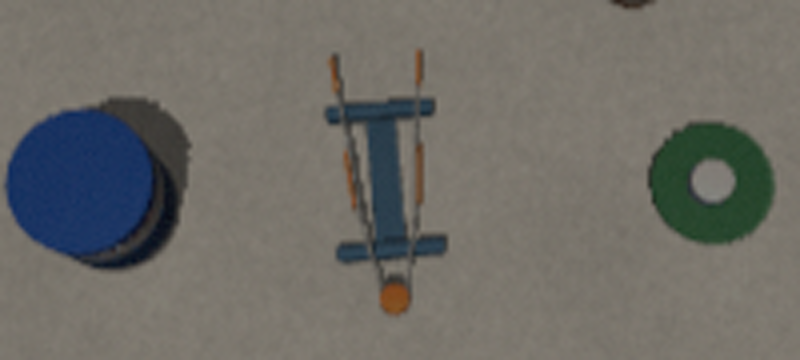

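View pics/sidec.png

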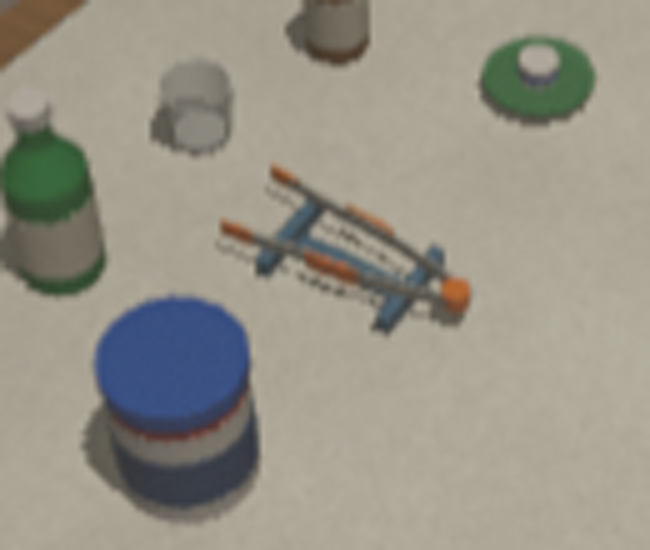

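The top crop shows the lid at (81,182), the pads at (351,180) and (420,174), the tip paddles at (335,73) and (420,67), the hinge at (395,297) and the tablet at (713,180). The side crop shows the lid at (172,356), the pads at (333,267) and (369,217), the paddles at (237,230) and (284,175), the hinge at (456,293) and the tablet at (539,58). The red ring is visible.

```bash
python3 - <<'E'
from h import *
np.set_printoptions(precision=4,suppress=True)
T=load('top0');S=load('side0')
pts={'lid':((81,182),(172,356)),'padL':((351,180),(333,267)),'padR':((420,174),(369,217)),'tipL':((335,73),(237,230)),'tipR':((420,67),(284,175)),'hinge':((395,297),(456,293)),'tablet':((713,180),(539,58))}
zs=dict(lid=.127,padL=.035,padR=.035,tipL=.035,tipR=.035,hinge=.038,tablet=.04)
for n,(a,b) in pts.items():
    p=(215+(a[0]+.5)/4-.5,155+(a[1]+.5)/4-.5); q=(230+(b[0]+.5)/5-.5,170+(b[1]+.5)/5-.5)
    x,e=tri(T,p,S,q); print(n,x,round(e,4),'depthT',dep(T,*p),'z-planes',at_z(T,*p,zs[n])[:2],at_z(S,*q,zs[n])[:2])
# dense lid / dish / tablet from top depth
for nm,c in(('T',T),('S',S)):
    hsv=cv2.cvtColor(c['color'],cv2.COLOR_BGR2HSV)
    for k,(lo,hi,r) in {'lid':((105,150,60),(125,255,255),(0.10,0.15)),'dish':((50,80,30),(85,255,255),(0.01,0.03))}.items():
        m=cv2.inRange(hsv,lo,hi); v,u=np.nonzero(m)
        P=np.array([dep(c,a,b) for a,b in zip(u,v) if 2<=b<398 and 2<=a<638])
        P=P[(P[:,2]>r[0])&(P[:,2]<r[1])]; 
        if len(P): print(nm,k,len(P),(P.min(0)+P.max(0))/2,P.max(0)-P.min(0),np.median(P[:,2]))
E
```

```text
lid [0.5505 0.242  0.1233] 0.0017 depthT [0.5488 0.2404 0.1284] z-planes [0.549  0.2407] [0.5491 0.2443]
padL [0.5648 0.0568 0.0284] 0.0005 depthT [0.5636 0.0565 0.0361] z-planes [0.5638 0.0566] [0.5608 0.061 ]
padR [0.5684 0.0043 0.0346] 0.0018 depthT [0.5678 0.0039 0.0337] z-planes [0.5676 0.0039] [0.569  0.0049]
tipL [0.6496 0.0687 0.0268] 0.001 depthT [0.6563 0.0705 0.0024] z-planes [0.648  0.0684] [0.6438 0.0738]
tipR [0.6539 0.003  0.0287] 0.0014 depthT [0.6599 0.0028 0.0028] z-planes [0.6516 0.0026] [0.6505 0.0077]
hinge [0.4743 0.0241 0.028 ] 0.0007 depthT [0.4735 0.024  0.0386] z-planes [0.4736 0.024 ] [0.4692 0.0307]
tablet [ 0.5593 -0.2189  0.036 ] 0.0006 depthT [ 0.5583 -0.2181  0.0405] z-planes [ 0.5584 -0.2182] [ 0.5573 -0.2151]
T lid 1019 [0.5488 0.2418 0.1227] [0.0984 0.0992 0.0179] 0.12898865533741044
T dish 576 [ 0.6248 -0.053   0.0177] [0.2153 0.4261 0.0132] 0.01839842201691244
S lid 4 [ 0.3383 -0.694   0.1325] [0.0051 0.01   0.0198] 0.13589829358299255
S dish 158 [ 0.6257 -0.0393  0.0159] [0.2185 0.444  0.0107] 0.014371999972047522
```

carry_out([
  {"travel": [0, 0, -3], "dr": [0, 0, 2.5], "grip": 1},
  {"travel": [0, 0, -3], "dr": [0, 0, 2.5], "grip": 1},
  {"travel": [0, 0, -3], "dr": [0, 0, 2.5], "grip": 1},
  {"travel": [0, 0, -3], "dr": [0, 0, 2.5], "grip": 1},
  {"travel": [1.4, -2.8, 0], "dr": [0, 0, 0], "grip": 1},
  {"travel": [1.4, -2.8, 0], "dr": [0, 0, 0], "grip": 1},
  {"travel": [1.4, -2.8, 0], "dr": [0, 0, 0], "grip": 1},
  {"travel": [1.4, -2.8, 0], "dr": [0, 0, 0], "grip": 1},
  {"travel": [1.4, -2.8, 0], "dr": [0, 0, 0], "grip": 1},
  {"travel": [1.4, -2.8, 0], "dr": [0, 0, 0], "grip": 1},
], grip_force=40)

```text
t: 0.93
tcp_pos: [0.2275, -0.4565, 0.3508]
tcp_rot: [-180.0, 0.0, 3.7]
contact_force: [0.5, -0.5, 0.2]
finger_gap: 0.0
gripper_force: 0.0
```

carry_out([
  {"travel": [2.6, -3, 0], "dr": [0, 0, 0], "grip": 1},
  {"travel": [2.6, -3, 0], "dr": [0, 0, 0], "grip": 1},
  {"travel": [2.6, -3, 0], "dr": [0, 0, 0], "grip": 1},
  {"travel": [2.6, -3, 0], "dr": [0, 0, 0], "grip": 1},
  {"travel": [2.6, -3, 0], "dr": [0, 0, 0], "grip": 1},
  {"travel": [2.6, -3, 0], "dr": [0, 0, 0], "grip": 1},
  {"travel": [2.6, -3, 0], "dr": [0, 0, 0], "grip": 1},
  {"travel": [2.6, -3, 0], "dr": [0, 0, 0], "grip": 1},
  {"travel": [2.6, -3, 0], "dr": [0, 0, 0], "grip": 1},
  {"travel": [2.6, -3, 0], "dr": [0, 0, 0], "grip": 1},
])

```text
t: 1.77
tcp_pos: [0.4676, -0.1403, 0.3513]
tcp_rot: [180.0, 0.0, 3.7]
contact_force: [0.5, 0.4, 1.1]
finger_gap: -0.003
gripper_force: 0.0
```

carry_out([
  {"travel": [1.06, -3.7, 0], "dr": [0, 0, 0], "grip": 1},
  {"travel": [1.06, -3.7, 0], "dr": [0, 0, 0], "grip": 1},
  {"travel": [1.06, -3.7, 0], "dr": [0, 0, 0], "grip": 1},
  {"travel": [1.06, -3.7, 0], "dr": [0, 0, 0], "grip": 1},
  {"travel": [1.06, -3.7, 0], "dr": [0, 0, 0], "grip": 1},
  {"travel": [1.06, -3.7, 0], "dr": [0, 0, 0], "grip": 1},
  {"travel": [1.06, -3.7, 0], "dr": [0, 0, 0], "grip": 1},
  {"travel": [1.06, -3.7, 0], "dr": [0, 0, 0], "grip": 1},
  {"travel": [1.06, -3.7, 0], "dr": [0, 0, 0], "grip": 1},
  {"travel": [0, 0, 0], "dr": [0, 0, 0], "grip": 1},
])

```text
t: 2.6
tcp_pos: [0.5385, 0.2066, 0.3512]
tcp_rot: [-179.6, 0.0, 4.4]
contact_force: [-1.6, -0.3, -0.4]
finger_gap: -0.004
gripper_force: 0.0
```

carry_out([
  {"travel": [0.65, -1.7, 0], "dr": [0, 0, 0], "grip": 1},
  {"travel": [0.65, -1.7, 0], "dr": [0, 0, 0], "grip": 1},
  {"travel": [0, 0, 2.5], "dr": [0, 0, 0], "grip": 1},
  {"travel": [0, 0, 2.5], "dr": [0, 0, 0], "grip": 1},
  {"travel": [0, 0, 3], "dr": [0, 0, 0], "grip": 1},
  {"travel": [0, 0, 3], "dr": [0, 0, 0], "grip": 1},
  {"travel": [0, 0, 3], "dr": [0, 0, 0], "grip": 1},
  {"travel": [0, 0, 3], "dr": [0, 0, 0], "grip": 1},
  {"travel": [0, 0, 1.5], "dr": [0, 0, 0], "grip": 1},
  {"travel": [0, 0, 0.5], "dr": [0, 0, 0], "grip": 1},
])

```text
t: 3.43
tcp_pos: [0.5495, 0.2299, 0.1581]
tcp_rot: [179.9, 0.3, 3.7]
contact_force: [0.3, 0.4, -0.1]
finger_gap: -0.003
gripper_force: 0.0
```

carry_out([
  {"travel": [0, 0, 0], "dr": [0, 0, 0], "grip": 1},
  {"travel": [0, 0, 0.6], "dr": [0, 0, 0], "grip": 1},
  {"travel": [0, 0, 0.5], "dr": [0, 0, 0], "grip": 1},
  {"travel": [0, 0, 0.3], "dr": [0, 0, 0], "grip": 1},
  {"travel": [0, 0, 0.3], "dr": [0, 0, 0], "grip": 1},
  {"travel": [0, 0, 0.3], "dr": [0, 0, 0], "grip": 1},
  {"travel": [0, 0, 0.2], "dr": [0, 0, 0], "grip": 1},
])

```text
t: 4.02
tcp_pos: [0.5515, 0.2313, 0.1393]
tcp_rot: [180.0, -0.0, 3.7]
contact_force: [0.3, -0.8, 0.0]
finger_gap: 0.002
gripper_force: 0.0
```

carry_out([
  {"travel": [-0.2, -0.9, 0], "dr": [0, 0, 0], "grip": 1},
  {"travel": [0, 0, 0.4], "dr": [0, 0, 0], "grip": 1},
  {"travel": [0, 0, 0.3], "dr": [0, 0, 0], "grip": 1},
  {"travel": [0, 0, 0.3], "dr": [0, 0, 0], "grip": 1},
  {"travel": [0, 0, 0.2], "dr": [0, 0, 0], "grip": 1},
  {"travel": [0, 0, 0.2], "dr": [0, 0, 0], "grip": 1},
  {"travel": [0, 0, 0.2], "dr": [0, 0, 0], "grip": 1},
  {"travel": [0, 0, 0.2], "dr": [0, 0, 0], "grip": 1},
  {"travel": [0, 0, 0], "dr": [0, 0, 0], "grip": 1},
])

```text
t: 4.77
tcp_pos: [0.5487, 0.2405, 0.1214]
tcp_rot: [-180.0, 0.0, 3.7]
contact_force: [-1.5, 0.2, 1.9]
finger_gap: -0.004
gripper_force: 1.3
```

carry_out([
  {"travel": [0, 0, 0.15], "dr": [0, 0, 0], "grip": 1},
  {"travel": [0, 0, 0.15], "dr": [0, 0, 0], "grip": 1},
  {"travel": [0, 0, 0.1], "dr": [0, 0, 0], "grip": 1},
  {"travel": [0, 0, 0], "dr": [0, 0, 0], "grip": 1},
  {"travel": [0, 0, 0], "dr": [0, 0, 0], "grip": 1},
])

```text
t: 5.18
tcp_pos: [0.5489, 0.2406, 0.12]
tcp_rot: [179.9, -0.1, 3.8]
contact_force: [-6.8, -4.2, 20.7]
finger_gap: 0.001
gripper_force: 10.6
```

carry_out([
  {"travel": [0, 0, -1.5], "dr": [0, 0, 0], "grip": 1},
  {"travel": [0, 0, -3], "dr": [0, 0, 0], "grip": 1},
  {"travel": [0, 0, -3.5], "dr": [0, 0, 0], "grip": 1},
  {"travel": [0.1, 3.5, -1], "dr": [0, 0, 0], "grip": 0},
  {"travel": [0.1, 3.5, 0], "dr": [0, 0, 0], "grip": 0},
  {"travel": [0.1, 3.5, 0], "dr": [0, 0, 0], "grip": 0},
  {"travel": [0.1, 3.5, 0], "dr": [0, 0, 0], "grip": 0},
  {"travel": [0, 3.5, 0], "dr": [0, 0, 0], "grip": 0},
  {"travel": [0, 3.5, 0], "dr": [0, 0, 0], "grip": 0},
  {"travel": [0, 0, 0], "dr": [0, 0, 0], "grip": 0},
])

```text
t: 6.02
tcp_pos: [0.5674, 0.0203, 0.2065]
tcp_rot: [179.7, 0.1, 3.1]
contact_force: [0.0, -0.5, -1.2]
finger_gap: 0.978
gripper_force: 0.0
```

```bash
python3 - <<'E'
from h import *
o=observe();print(o['tcp_pos'],o['tcp_rot'],o['finger_gap'])
T=snap('top','top1');S=snap('side','side1')
a=T['color'][150:250,215:335]; b=S['color'][160:280,240:370]
A=cv2.resize(a,(480,400),interpolation=cv2.INTER_CUBIC);B=cv2.resize(b,(433,400),interpolation=cv2.INTER_CUBIC)
cv2.imwrite('pics/both1.png',cv2.resize(np.hstack([A,B]),(800,350)))
E
```

```text
[0.56739635 0.02031686 0.20647945] [1.79689203e+02 7.28498554e-02 3.05930433e+00] 0.9779499281092343
```

View pics/both1.png

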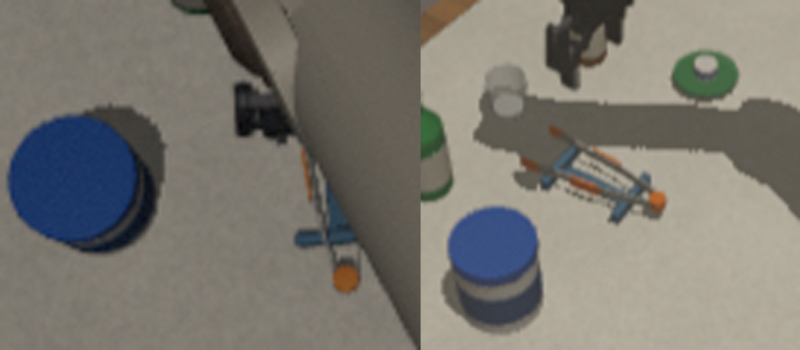

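The lid is home: no red ring shows in the side view at (495,285). The tongs haven't moved. Next I'll centre over the grip point and descend.

carry_out([
  {"travel": [0, -1.0, 0], "dr": [0, 0, 0], "grip": 0},
  {"travel": [0, 0, 2.5], "dr": [0, 0, 0], "grip": 0},
  {"travel": [0, 0, 3], "dr": [0, 0, 0], "grip": 0},
  {"travel": [0, 0, 3], "dr": [0, 0, 0], "grip": 0},
  {"travel": [0, 0, 3], "dr": [0, 0, 0], "grip": 0},
  {"travel": [0, 0, 1], "dr": [0, 0, 0], "grip": 0},
  {"travel": [0, 0, 0], "dr": [0, 0, 0], "grip": 0},
  {"travel": [0, 0, 0], "dr": [0, 0, 0], "grip": 0},
])

```text
t: 6.78
tcp_pos: [0.5659, 0.0432, 0.083]
tcp_rot: [-179.9, -0.0, 3.9]
contact_force: [1.5, -0.2, 0.6]
finger_gap: 0.999
gripper_force: 0.0
```

carry_out([
  {"travel": [0.2, 1.3, 0], "dr": [0, 0, 0], "grip": 0},
  {"travel": [0, 0, 0], "dr": [0, 0, 0], "grip": 0},
  {"travel": [0, 0, 0], "dr": [0, 0, 0], "grip": 0},
])

```text
t: 7.03
tcp_pos: [0.5702, 0.0264, 0.0838]
tcp_rot: [179.9, -0.2, 3.6]
contact_force: [0.2, -0.8, 0.2]
finger_gap: 1.002
gripper_force: 0.0
```

carry_out([
  {"travel": [0, 0, 0], "dr": [0, 0, 0], "grip": 0},
  {"travel": [0, 0, 0], "dr": [0, 0, 0], "grip": 0},
  {"travel": [0, 0, 0], "dr": [0, 0, 0], "grip": 0},
])

```text
t: 7.28
tcp_pos: [0.5688, 0.028, 0.0828]
tcp_rot: [180.0, -0.0, 3.7]
contact_force: [0.3, 0.3, 0.1]
finger_gap: 1.002
gripper_force: 0.0
```

```bash
python3 - <<'E'
from h import *
o=observe();print(o['tcp_pos'],o['tcp_rot'],o['joint_vel'])
T=snap('top','top2');S=snap('side','side2')
cv2.imwrite('pics/s2.png',cv2.resize(S['color'][180:250,260:360],(800,560),interpolation=cv2.INTER_CUBIC))
E
```

```text
[0.56883531 0.02804195 0.08278509] [ 1.79997214e+02 -4.02056366e-02  3.73156002e+00] [-0.33077245  0.25539729  0.03269924  0.22662342 -0.05510796 -0.05930775
  0.04019256]
```

View pics/s2.png

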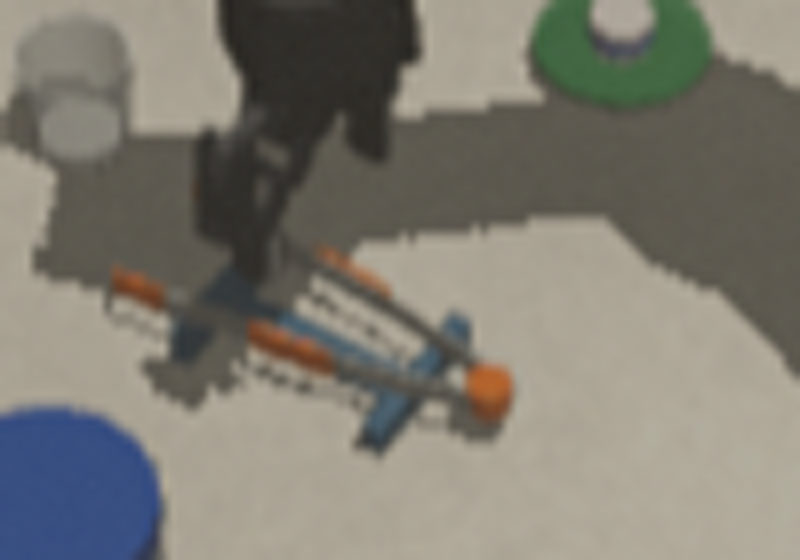

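The picture shows the open fingers at about (225,240) and (370,150), above the orange pads at (290,345) and (355,268), so they straddle the arms. I'll descend.

carry_out([
  {"travel": [-0.1, -0.2, 0], "dr": [0, 0, 0], "grip": 0},
  {"travel": [0, 0, 1.5], "dr": [0, 0, 0], "grip": 0},
  {"travel": [0, 0, 1.5], "dr": [0, 0, 0], "grip": 0},
  {"travel": [0, 0, 1.5], "dr": [0, 0, 0], "grip": 0},
  {"travel": [0, 0, 1.5], "dr": [0, 0, 0], "grip": 0},
  {"travel": [0, 0, 1], "dr": [0, 0, 0], "grip": 0},
  {"travel": [0, 0, 0.5], "dr": [0, 0, 0], "grip": 0},
  {"travel": [0, 0, 0], "dr": [0, 0, 0], "grip": 0},
  {"travel": [0, 0, 0], "dr": [0, 0, 0], "grip": 0},
  {"travel": [0, 0, 0], "dr": [0, 0, 0], "grip": 0},
])

```text
t: 8.22
tcp_pos: [0.5681, 0.0303, 0.0078]
tcp_rot: [-180.0, -0.1, 3.7]
contact_force: [-0.1, -0.0, 1.2]
finger_gap: 0.997
gripper_force: 0.0
```

carry_out([
  {"travel": [0, 0, 0], "dr": [0, 0, 0], "grip": 0.2},
  {"travel": [0, 0, 0], "dr": [0, 0, 0], "grip": 0.3},
  {"travel": [0, 0, 0], "dr": [0, 0, 0], "grip": 0.35},
  {"travel": [0, 0, 0], "dr": [0, 0, 0], "grip": 0.41},
  {"travel": [0, 0, 0], "dr": [0, 0, 0], "grip": 0.41},
  {"travel": [0, 0, 0], "dr": [0, 0, 0], "grip": 0.41},
  {"travel": [0, 0, 0], "dr": [0, 0, 0], "grip": 0.41},
], grip_force=40)

```text
t: 8.8
tcp_pos: [0.5689, 0.0303, 0.0092]
tcp_rot: [180.0, -0.2, 3.8]
contact_force: [-1.9, -0.1, 10.4]
finger_gap: 0.592
gripper_force: 9.3
```

carry_out([
  {"travel": [0, 0, -0.3], "dr": [0, 0, 0], "grip": 0.41},
  {"travel": [0, 0, -0.5], "dr": [0, 0, 0], "grip": 0.41},
  {"travel": [0, 0, -1], "dr": [0, 0, 0], "grip": 0.41},
  {"travel": [0, 0, -1.5], "dr": [0, 0, 0], "grip": 0.41},
  {"travel": [0, 0, -2], "dr": [0, 0, 0], "grip": 0.41},
  {"travel": [0, 0, -2], "dr": [0, 0, 0], "grip": 0.41},
  {"travel": [0, 0, -1.5], "dr": [0, 0, 0], "grip": 0.41},
  {"travel": [0, 0, -0.5], "dr": [0, 0, 0], "grip": 0.41},
  {"travel": [0, 0, 0], "dr": [0, 0, 0], "grip": 0.41},
  {"travel": [0, 0, 0], "dr": [0, 0, 0], "grip": 0.41},
])

```text
t: 9.63
tcp_pos: [0.5674, 0.0296, 0.1003]
tcp_rot: [180.0, -0.0, 3.7]
contact_force: [-0.7, 0.4, -1.0]
finger_gap: 0.593
gripper_force: 6.0
```

carry_out([
  {"travel": [-0.4, 1, 0], "dr": [0, 0, 0], "grip": 0.41},
  {"travel": [-0.9, 2, 0], "dr": [0, 0, 0], "grip": 0.41},
  {"travel": [-1.2, 2.9, 0], "dr": [0, 0, 0], "grip": 0.41},
  {"travel": [-1.3, 3, 0], "dr": [0, 0, 0], "grip": 0.41},
  {"travel": [-1.3, 3, 0], "dr": [0, 0, 0], "grip": 0.41},
  {"travel": [-1.3, 3, 0], "dr": [0, 0, 0], "grip": 0.41},
  {"travel": [-1.3, 3, 0], "dr": [0, 0, 0], "grip": 0.41},
  {"travel": [-1.3, 2.8, 0], "dr": [0, 0, 0], "grip": 0.41},
  {"travel": [-0.9, 2, 0], "dr": [0, 0, 0], "grip": 0.41},
  {"travel": [-0.6, 1.3, 0], "dr": [0, 0, 0], "grip": 0.41},
])

```text
t: 10.47
tcp_pos: [0.4752, -0.2203, 0.0988]
tcp_rot: [-180.0, 0.2, 3.5]
contact_force: [0.1, 0.5, -0.7]
finger_gap: 0.59
gripper_force: 6.0
```

carry_out([
  {"travel": [-0.3, 0.6, 0], "dr": [0, 0, 0], "grip": 0.41},
  {"travel": [0, 0, 0], "dr": [0, 0, 0], "grip": 0.41},
  {"travel": [0, 0, 0], "dr": [0, 0, 0], "grip": 0.41},
  {"travel": [0, 0, 0], "dr": [0, 0, 0], "grip": 0.41},
  {"travel": [0, 0, 0], "dr": [0, 0, 0], "grip": 0.41},
])

```text
t: 10.88
tcp_pos: [0.4764, -0.2209, 0.1003]
tcp_rot: [-180.0, -0.0, 3.9]
contact_force: [-0.7, 0.4, -0.6]
finger_gap: 0.59
gripper_force: 6.0
```

```bash
python3 - <<'E'
from h import *
o=observe();print(o['tcp_pos'],o['tcp_rot'],o['finger_gap'])
T=snap('top','top3');S=snap('side','side3')
a=cv2.resize(T['color'][170:240,360:430],(400,400),interpolation=cv2.INTER_CUBIC)
b=cv2.resize(S['color'][150:220,290:360],(400,400),interpolation=cv2.INTER_CUBIC)
cv2.imwrite('pics/b3.png',np.hstack([a,b]))
E
```

```text
[ 0.47641799 -0.22086326  0.10031598] [-1.79961939e+02 -2.31251603e-02  3.89510163e+00] 0.5902404406414304
```

View pics/b3.png

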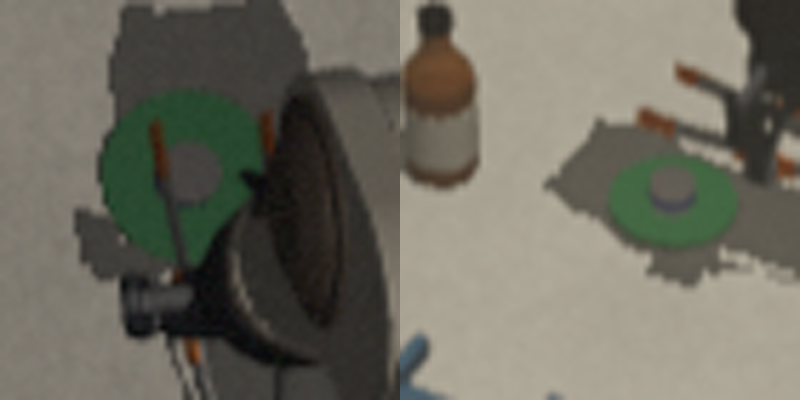

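Left (top view): the tip paddles at (159,150) and about (266,132) straddle the tablet (188,172). In the side view the paddles are at (657,123) and (686,75), still up in the air. I'll measure them.

```bash
python3 - <<'E'
from h import *
np.set_printoptions(precision=4,suppress=True)
T=load('top3');S=load('side3');k=400/70
tp=lambda x,y:(360+(x+.5)/k-.5,170+(y+.5)/k-.5)
sp=lambda x,y:(290+(x-400+.5)/k-.5,150+(y+.5)/k-.5)
print('L',tri(T,tp(159,150),S,sp(657,123))); print('R',tri(T,tp(266,140),S,sp(686,75)))
print('Lend',at_z(T,*tp(154,122),.128),'Rend',at_z(T,*tp(265,113),.128))
print('padL',at_z(T,*tp(193,345),.128))
print('tab',tri(T,tp(190,172),S,sp(673,186)),at_z(T,*tp(190,172),.04),dep(T,*tp(190,172)))
print(dep(T,*tp(158,150)),dep(S,*sp(657,123)),dep(S,*sp(686,75)))
E
```

```text
L (array([ 0.5563, -0.1888,  0.1155]), np.float64(3.0205428544598682e-05))
R (array([ 0.5621, -0.2395,  0.1205]), np.float64(0.005743599208261228))
Lend [ 0.568  -0.1847  0.128 ] Rend [ 0.5716 -0.2394  0.128 ]
padL [ 0.4582 -0.1984  0.128 ]
tab (array([ 0.5602, -0.2201,  0.0292]), np.float64(0.000320504426178682)) [ 0.5582 -0.2181  0.04  ] [ 0.558  -0.2179  0.0411]
[ 0.5553 -0.1873  0.1209] [ 0.5538 -0.1848  0.1197] [ 0.565  -0.2387  0.1201]
```

carry_out([
  {"travel": [0.2, 0.5, 0], "dr": [0, 0, 0], "grip": 0.41},
  {"travel": [0, 0, 0.8], "dr": [0, 0, 0], "grip": 0.41},
  {"travel": [0, 0, 1.2], "dr": [0, 0, 0], "grip": 0.41},
  {"travel": [0, 0, 1.2], "dr": [0, 0, 0], "grip": 0.41},
  {"travel": [0, 0, 0.8], "dr": [0, 0, 0], "grip": 0.41},
  {"travel": [0, 0, 0], "dr": [0, 0, 0], "grip": 0.41},
  {"travel": [0, 0, 0], "dr": [0, 0, 0], "grip": 0.41},
  {"travel": [0, 0, 0], "dr": [0, 0, 0], "grip": 0.41},
])

```text
t: 11.65
tcp_pos: [0.4783, -0.2271, 0.0602]
tcp_rot: [-180.0, 0.0, 3.8]
contact_force: [0.7, -0.4, -0.9]
finger_gap: 0.593
gripper_force: 6.0
```

```bash
python3 - <<'E'
from h import *
o=observe();print(o['tcp_pos'],o['tcp_rot'],o['finger_gap'])
T=snap('top','top4');S=snap('side','side4')
a=cv2.resize(T['color'][170:240,360:430],(400,400),interpolation=cv2.INTER_CUBIC)
b=cv2.resize(S['color'][150:220,290:360],(400,400),interpolation=cv2.INTER_CUBIC)
cv2.imwrite('pics/b4.png',np.hstack([a,b]))
E
```

```text
[ 0.47828352 -0.22713106  0.06021823] [-1.79977066e+02  9.55601007e-05  3.75897400e+00] 0.593040761699711
```

View pics/b4.png

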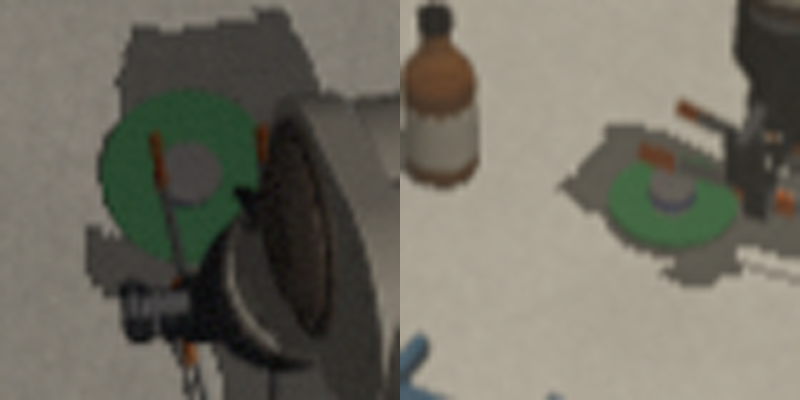

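The paddle ends are at (154,134) and (263,125) in the top view, on either side of the tablet (190,172). I'll check that they are centred.

```bash
python3 - <<'E'
from h import *
T=load('top4');S=load('side4');k=400/70
tp=lambda x,y:(360+(x+.5)/k-.5,170+(y+.5)/k-.5)
a=at_z(T,*tp(154,133),.088);b=at_z(T,*tp(262,125),.088);print(a,b,(a+b)/2, at_z(T,*tp(190,172),.04))
sp=lambda x,y:(290+(x-400+.5)/k-.5,150+(y+.5)/k-.5)
print(dep(S,*sp(657,157)),dep(S,*sp(687,110)),dep(T,*tp(159,162)))
E
```

```text
[ 0.57027915 -0.19153569  0.088     ] [ 0.573519  -0.2467033  0.088    ] [ 0.57189908 -0.21911949  0.088     ] [ 0.5581892  -0.21808506  0.04      ]
[ 0.55688018 -0.19122842  0.0813956 ] [ 0.56683331 -0.24537801  0.08151442] [ 0.55566849 -0.19381361  0.0855345 ]
```

carry_out([
  {"travel": [0, -0.1, 0.6], "dr": [0, 0, 0], "grip": 0.41},
  {"travel": [0, 0, 0.8], "dr": [0, 0, 0], "grip": 0.41},
  {"travel": [0, 0, 0.8], "dr": [0, 0, 0], "grip": 0.41},
  {"travel": [0, 0, 0.8], "dr": [0, 0, 0], "grip": 0.41},
  {"travel": [0, 0, 0.8], "dr": [0, 0, 0], "grip": 0.41},
  {"travel": [0, 0, 0.5], "dr": [0, 0, 0], "grip": 0.41},
  {"travel": [0, 0, 0.4], "dr": [0, 0, 0], "grip": 0.41},
  {"travel": [0, 0, 0], "dr": [0, 0, 0], "grip": 0.41},
  {"travel": [0, 0, 0], "dr": [0, 0, 0], "grip": 0.41},
])

```text
t: 12.5
tcp_pos: [0.478, -0.2262, 0.0131]
tcp_rot: [-180.0, 0.0, 3.8]
contact_force: [-0.3, -0.8, -0.5]
finger_gap: 0.591
gripper_force: 6.0
```

carry_out([
  {"travel": [0, 0, 0], "dr": [0, 0, 0], "grip": 0.44},
  {"travel": [0, 0, 0], "dr": [0, 0, 0], "grip": 0.47},
  {"travel": [0, 0, 0], "dr": [0, 0, 0], "grip": 0.49},
  {"travel": [0, 0, 0], "dr": [0, 0, 0], "grip": 0.51},
  {"travel": [0, 0, 0], "dr": [0, 0, 0], "grip": 0.53},
  {"travel": [0, 0, 0], "dr": [0, 0, 0], "grip": 0.6},
  {"travel": [0, 0, 0], "dr": [0, 0, 0], "grip": 0.7},
  {"travel": [0, 0, 0], "dr": [0, 0, 0], "grip": 0.7},
  {"travel": [0, 0, 0], "dr": [0, 0, 0], "grip": 0.7},
  {"travel": [0, 0, 0], "dr": [0, 0, 0], "grip": 0.7},
], grip_force=40)

```text
t: 13.33
tcp_pos: [0.4783, -0.2265, 0.0135]
tcp_rot: [180.0, -0.0, 3.7]
contact_force: [0.3, -0.5, 1.3]
finger_gap: 0.465
gripper_force: 40.2
```

carry_out([
  {"travel": [0, 0, -0.3], "dr": [0, 0, 0], "grip": 0.7},
  {"travel": [0, 0, -0.6], "dr": [0, 0, 0], "grip": 0.7},
  {"travel": [0, 0, -1], "dr": [0, 0, 0], "grip": 0.7},
  {"travel": [0, 0, -1.5], "dr": [0, 0, 0], "grip": 0.7},
  {"travel": [0, 0, -2], "dr": [0, 0, 0], "grip": 0.7},
  {"travel": [0, 0, -2], "dr": [0, 0, 0], "grip": 0.7},
  {"travel": [0, 0, -2], "dr": [0, 0, 0], "grip": 0.7},
  {"travel": [0, 0, -2], "dr": [0, 0, 0], "grip": 0.7},
  {"travel": [0, 0, -1.5], "dr": [0, 0, 0], "grip": 0.7},
  {"travel": [0, 0, -0.6], "dr": [0, 0, 0], "grip": 0.7},
])

```text
t: 14.17
tcp_pos: [0.4796, -0.2268, 0.1519]
tcp_rot: [179.8, -0.2, 3.8]
contact_force: [0.0, -0.4, -0.8]
finger_gap: 0.467
gripper_force: 40.5
```

carry_out([
  {"travel": [0, 0, 0], "dr": [0, 0, 0], "grip": 0.7},
  {"travel": [0, 0, 0], "dr": [0, 0, 0], "grip": 0.7},
  {"travel": [0, 0, 0], "dr": [0, 0, 0], "grip": 0.7},
  {"travel": [0, 0, 0], "dr": [0, 0, 0], "grip": 0.7},
  {"travel": [0, 0, 0], "dr": [0, 0, 0], "grip": 0.7},
  {"travel": [0, 0, 0], "dr": [0, 0, 0], "grip": 0.7},
])

```text
t: 14.67
tcp_pos: [0.4777, -0.2261, 0.1476]
tcp_rot: [-179.9, 0.1, 3.8]
contact_force: [-0.5, -1.2, -2.5]
finger_gap: 0.466
gripper_force: 40.5
```

```bash
python3 - <<'E'
from h import *
o=observe();print(o['tcp_pos'],o['finger_gap'],o['gripper_force'])
T=snap('top','top5');S=snap('side','side5')
a=cv2.resize(T['color'][160:240,350:430],(400,400),interpolation=cv2.INTER_CUBIC)
b=cv2.resize(S['color'][130:210,290:370],(400,400),interpolation=cv2.INTER_CUBIC)
cv2.imwrite('pics/b5.png',np.hstack([a,b]))
E
```

```text
[ 0.47770219 -0.22608627  0.14760658] 0.4662759093185249 40.48359453678131
```

View pics/b5.png

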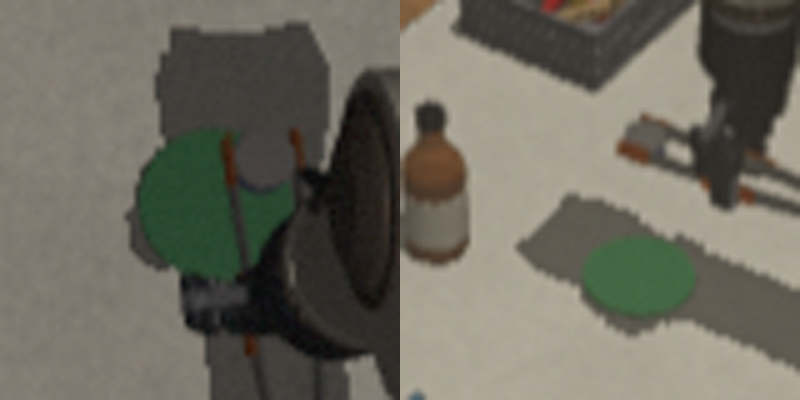

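The tablet is pinched between the paddles (top view (263,157), side view (645,138)), well above the empty dish. I'm handing in.

```bash
python3 -c "
from h import *
o=observe();print(np.abs(o['joint_vel']).max());print(sign_off())"
```

```text
0.26195821009813713
the job is handed in; nothing more can be done
None
```

I pressed the lid home and handed the job in with the tongs still squeezed on the tablet, holding it about 16 cm above the worktop; `sign_off()` gave no verdict.

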